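Brush out a bushing and blow it clear at the dead-man air valve

ROBOT

A 6-joint arm with a two-finger parallel gripper is mounted at the origin on the work surface. World frame = base frame: x ahead of the robot, y to its left, z up, the work surface at z = 0. Lengths are in mm, angles in degrees, forces in N, time in s.
With the tool pointing down it reaches from about 350 to 850 mm from the base axis. Payload 8.1 kg.
Tool frame: the origin (TCP) lies at the centre of the arm's flange, where the gripper is bolted on; the fingertips stand 173 mm ahead of it and the grasp point (between the pads) lies 155 mm ahead of it; z points along the fingers, y is the line along which they close (so a half turn about z gives the same grasp; the last joint's range is limited). The gripper opens to 85 mm and grips with 20 to 120 N. Pads are 22 mm wide; open, the fingers measure 114 mm over their backs; the gripper's body (76 mm by 85 mm) begins 54 mm behind the grasp point. The pads swing forward as they close: fully open they stand 13 mm farther back than shut.
Start: joints at [60.481, 7.471, 85.268, -0, 87.261, -4.893], TCP at [249.994, 545.445, 404.692] pointing down, gripper open.
Joint ranges: [-169.43, 169.43], [-51.17, 129.36], [1.28, 143.12], [-76.62, 256.62], [0, 156.53], [-152.29, 152.29]. Speed limits (degrees/s): [136.94, 136.94, 159.86, 180, 180, 180].

INTERFACE

Orientations are given as [roll, pitch, yaw] about the fixed x, y, z axes, in that order (R = Rz(yaw) Ry(pitch) Rx(roll)).
In Python, from bench import * gives the robot as it stands.
- The arm moves only by the shell command python3 -m jog 'ROWS' [FORCE]. ROWS is text: rows parted by semicolons, each of 7 numbers parted by spaces: the shift along the tool's x, y, z scaled (see below), then the turn, a rotation vector about the tool's x, y, z scaled (see below), then the closure, from -1 (fully open) to 1 (shut). In form: tx ty tz wx wy wz hand; .... A call has 1 to 5 rows; each row shifts and turns the commanded pose from where the row before left it, along the tool's axes as they then stand; what a row does not reach is not made up. The controller multiplies each number of a shift by 0.1 m and each number of a turn by 60 degrees. A row lasts 1/8 s, in which the tool goes at most 62.5 mm and 10.7 degrees, less where a joint would pass 70% of its speed; a pose out of reach is approached as far as the arm can. A call with a number of a shift or a turn outside -1 to 1 is refused whole. A call with a gripper value outside its range is refused whole. The fingers move at their own pace and stop on an object; FORCE is the grip in N (left out, the last holds). Time passes only in rows, so rows that do not move let the fingers close. It gives the time, the measured TCP pose, the force, the opening and the grip force at its end, in the units of the state.
- sense(): the state, without advancing time (a new reading comes with each control period).
- snapshot(name): name is "side" or "top"; returns a dict with "img" (384x512x3 uint8, red, green, blue), "fx", "fy", "cx", "cy" (pixels), "extrinsics" (4x4, takes a point from camera to world coordinates). Camera axes: x right, y down, z forward; pixel columns grow to the right and rows downward; lengths in mm; the calibration is good to about 2 mm. A picture is of the moment at which its call begins. There is no depth.
- hand_in(): hands the job in; it is judged then, once.
The state is a dict: "time": time; "joint_pos": joint angles; "qd": joint speeds; "joint_efforts": joint torques, N m; "tool_pos": TCP position; "tcp_rot": TCP orientation; "ft_force": force on the tool from outside, world axes, zero at the start; "wrist_torque": the same for the moment, N m; "finger_gap": finger opening in mm; "grip_force": force on a finger pad.
Only numpy, scipy, OpenCV 4.12 (cv2) and the standard library are available. Lean on these libraries where they do the work, as an engineer would, in place of code of your own. Each camera call takes 0.05 s, during which the arm holds its last target. There are 200 camera calls.

TASK

Take the long bore brush out of its holder and scrub the bushing clamped on the blow-off station with two full strokes: down to the bottom of the bore and back up to its mouth, then down and up again; then stand the brush back in its holder and let go of it. Only after that, flip the safety catch by pressing its thumb paddle fully down, so that its stop arm swings up out of the lever's way, then grip the ball of the spring-loaded air lever, pull it all the way towards the front of the station and finish while still holding it there (it springs back if released). Do not force the lever against the catch, and leave the other things on the bench where they are.

Things in the scene. Friction and masses are not known exactly. Their poses are not given: they have to be found in the camera images.
- station: Blow-off station bolted to the bench: grey base plate 160 (x) x 340 (y) x 16 mm high. Origin at the middle of the plate's underside, on the bench. Its -x side is the front, roughly towards the robot (yaw within 0.3 rad), z up. The steel bushing is clamped at y = +100 mm; the lever stands at y = -50 mm, the catch on a post at y = -108 mm.
- bore_floor (a point): Centre of the bottom of the bushing's bore, 20 mm above the bench. The bushing is a plain upright steel tube, bore 56 mm, outside 78 mm, closed below, open at the top. Its mouth is 86 mm above this point. Axes as the station's.
- lever_pivot (a point): Hinge of the lever, 45 mm above the bench, between two aluminium cheeks (tops 61 mm above the bench); the hinge axis is the station's y. Fixed to the station, axes as the station's.
- lever_knob (a point): Centre of the lever's black ball (40 mm across), 95 mm from the lever pivot along a 10 mm steel shaft; straight above the pivot, 140 mm above the bench, at rest. Turns with the lever.
- lever (a joint): Lever angle in rad: 0 upright (rest), grows as the ball is pulled to the station's front (-x), stop at 0.5. At angle a the ball is 95 sin a mm in front of and 95 cos a mm above the pivot. A spring pulls it back: about 2 N at the ball at rest, 5 N at the stop. With the catch closed its stop arm blocks the lever at about 0.1.
- catch_hinge (a point): Hinge of the safety catch, 85 mm above the bench, axis along the station's x; fixed to the station, axes as the station's. To the station's +y the stop arm, 70 mm long and 12 mm square, reaches level across the front of the lever shaft while closed; to its -y the thumb paddle, a steel plate 32 mm wide (x), 6 mm thick, reaching 56 mm from the hinge, slopes up at 45 degrees while closed.
- catch_pad (a point): Point in the middle of the thumb paddle's thickness, 35 mm from the catch hinge; 25 mm to -y of and 25 mm above the hinge when the catch joint reads 0. Moves with the catch.
- catch (a joint): Catch angle in rad: 0 closed (stop arm level in front of the lever; starts between 0 and 0.12), grows as the paddle is pressed down, stop at 1.2 (paddle then slopes 24 degrees below level, stop arm stands up, clear of the lever). Stiff hinge: stays where it is left; moves at about 2 to 3 N pressed 30 mm from the hinge.
- brush_grip (a point): Centre of the brush's wooden handle (26 mm thick, round, 66 mm long), 143 mm above the brush's tip; z along the brush, up. The brush is 176 mm long in all: stiff bristle head 39 mm thick and 65 mm long at the bottom, thin steel rod, handle at the top. About 0.14 kg. It starts standing upright in its holder.
- brush_tip (a point): Centre of the flat lower end of the bristle head.
- holder_floor (a point): Centre of the inner floor of the brush holder, 6 mm above the bench: an upright grey plastic tube, 50 mm inside, 58 mm outside, rim 80 mm above the bench, on a steel foot 90 mm across fixed to the bench. It stands to the left or the right of the station.
- flask: Green drinking bottle, 68 mm across, 210 mm tall, standing on the other side of the station from the holder; origin at the centre of its underside. To be left alone.
- spare_bushing: Loose steel bushing, 78 mm across and 60 mm tall, standing near the robot on its left; origin at the centre of its underside. To be left alone.
- paste_tin: Tin 72 mm across, 70 mm tall, left of the station; origin at the centre of its underside. To be left alone.
- rod_box: Cardboard box 90 x 60 x 50 mm, right of the station; origin at the centre of its underside. To be left alone.
- wrench: Steel wrench lying flat near the robot on its right. To be left alone.
- screwdriver: Screwdriver lying behind the station. To be left alone.
There are look-alikes about, which are no part of the job. Of the things that look like the part that bears brush_grip, the largest one is meant.

How it is judged (in metres and radians):
On the way, in this order (a step that is already met when the one before it is completed fails the run):
1. the brush reaches the bottom of the bore (horizontal distance between brush_tip and bore_floor below 0.02 m and z of brush_tip in the frame of bore_floor below 0.015 m), for 0.05 s.
2. it is drawn back up in the bore (horizontal distance between brush_tip and bore_floor below 0.02 m and z of brush_tip in the frame of bore_floor above 0.055 m), for 0.05 s.
3. it reaches the bottom a second time (all of step 1), for 0.05 s.
4. it is drawn back up a second time (all of step 2), for 0.05 s.
5. the brush stands in its holder, let go (horizontal distance between brush_tip and holder_floor below 0.015 m and z of brush_tip in the frame of holder_floor below 0.015 m and angle between brush_grip's own z axis and vertical below 0.35 rad and contact force between the fingers and brush below 0.3 N), for 0.2 s.
6. the catch is flipped open while the lever is still at rest (value of joint catch above 0.95 rad and value of joint lever below 0.2 rad), for 0.1 s.
7. the lever is pulled to the front by the fingers (value of joint lever above 0.38 rad and contact force between the fingers and lever above 2 N), for 0.3 s.
At the end, for the whole second after the job is handed in: Fingers hold the lever beyond 0.38 rad (stop 0.5) with over 2 N, catch open beyond 0.9 rad, brush let go in its holder (tip within 15 mm of the floor's centre, sideways and in height, tilt under 0.35 rad), each bystander within 30 mm of its start (all of step 5 and all of step 7 and value of joint catch above 0.9 rad and distance of each of flask, spare_bushing, paste_tin, rod_box, wrench, screwdriver from where it was at the start of the episode below 0.03 m); the arm keeps its last pose, push and grip.
It fails at once if the lever is forced past the closed catch (value of joint lever above 0.2 rad and value of joint catch below 0.7 rad).
It fails at once if the lever is forced against the closed catch with more than 30 N (contact force between lever and catch above 30 N).
It fails at once if a bystander is moved more than 30 mm (distance of any of flask, spare_bushing, paste_tin, rod_box, wrench, screwdriver from where it was at the start of the episode above 0.03 m).
It also fails if it takes over 67 s, if anything falls off the work surface, if the arm or the gripper's body presses on something with over 40 N, if the wrist force passes 120 N, or if a joint passes its speed limit or range.

## Working session

There is one attempt and no reset: what is moved stays moved. The work goes in short steps, Python scripts to look and compute and a shell command to move; the robot and the scene stay as the last step left them, time stands still between calls to the robot, and variables do not carry over. Pictures are saved under pics/ and viewed, at most 10 in all, crops included, and the job is handed in when it is done.

```bash
ls; mkdir -p pics
python3 - <<'E'
from bench import *
import cv2,numpy as np,pickle
d={}
for n in("top","side"):
    s=snapshot(n);d[n]=s;cv2.imwrite(f"pics/{n}0.png",cv2.resize(s["img"][:,:,::-1],(800,600),interpolation=cv2.INTER_CUBIC))
    print(n,s["fx"],s["fy"],s["cx"],s["cy"],np.round(s["extrinsics"],3).tolist())
pickle.dump(d,open("d0.pkl","wb"))
print(sense())
E
```

```text
pics
top 388.40938365901087 388.40938365901087 258.89240361296436 184.92847448711004 [[0.016, -1.0, 0.021, 513.707], [-1.0, -0.016, 0.012, 14.004], [-0.012, -0.022, -1.0, 1177.527], [0.0, 0.0, 0.0, 1.0]]
side 407.80497988981705 407.80497988981705 261.1501956682788 185.5208445798871 [[0.734, -0.457, 0.502, 9.62], [-0.679, -0.474, 0.561, -587.254], [-0.019, -0.753, -0.658, 831.202], [0.0, 0.0, 0.0, 1.0]]
{'time': 0.1, 'joint_pos': array([ 6.04816234e+01,  7.51094358e+00,  8.53236149e+01, -6.39058596e-04,
        8.72613581e+01, -4.89397790e+00]), 'qd': array([ 0.04572124, -0.12988926, -0.19248359,  0.01096196, -0.06305302,
        0.0049541 ]), 'joint_efforts': array([ 1.10853398e-03, -5.70946991e+01, -5.01944482e+01, -1.01911917e-04,
        8.06491880e-03,  7.92900687e-05]), 'tool_pos': array([249.88850913, 545.25839809, 403.74187811]), 'tcp_rot': array([-1.79904379e+02, -7.54690820e-03,  1.55375626e+02]), 'ft_force': array([-0.45552431,  0.75616856,  0.38625755]), 'wrist_torque': array([-0.02909623, -0.00536887,  0.00747128]), 'grip_force': 0.0, 'finger_gap': 85.47365520741108}
```

View pics/top0.png

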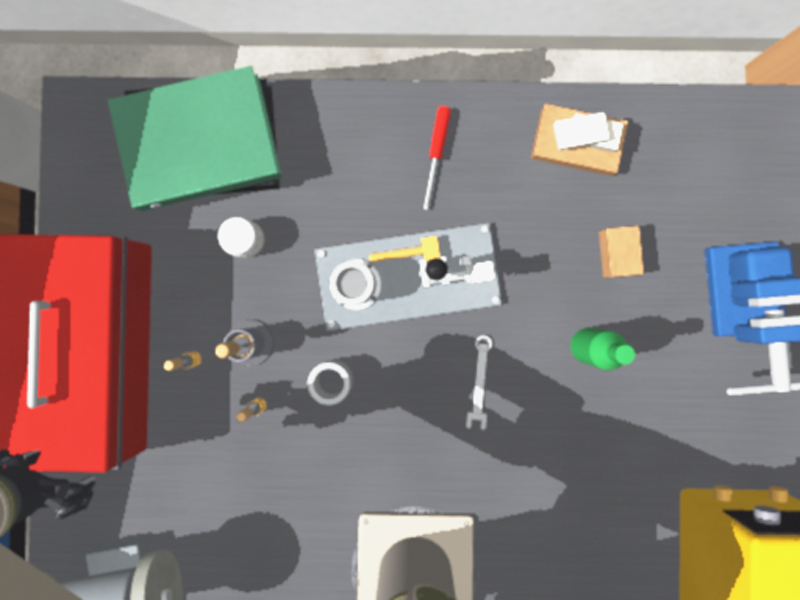

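View pics/side0.png

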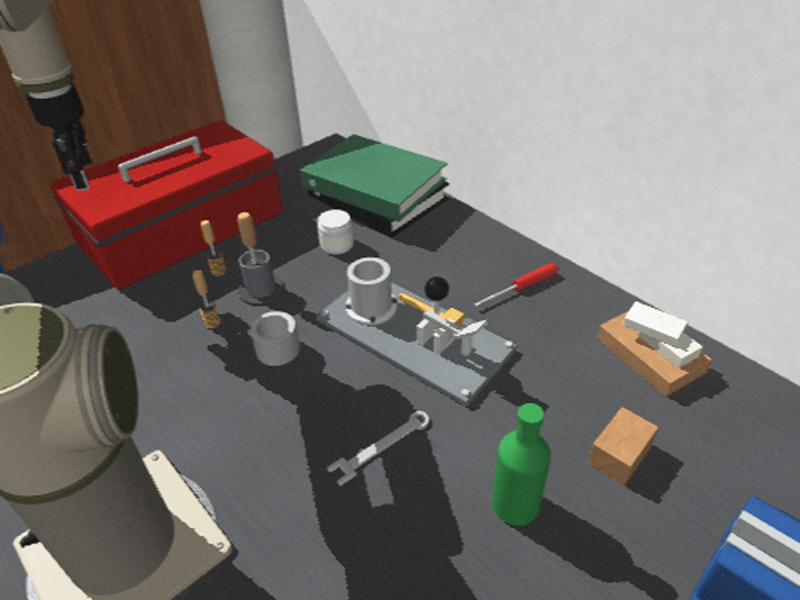

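Run:
```python
import cv2,pickle
d=pickle.load(open("d0.pkl","rb"))
t=d["top"]["img"][138:238,130:330,::-1];s=d["side"]["img"][130:262,145:335,::-1]
cv2.imwrite("pics/tA.png",cv2.resize(t,None,fx=4,fy=4,interpolation=cv2.INTER_CUBIC))
cv2.imwrite("pics/sA.png",cv2.resize(s,None,fx=4,fy=4,interpolation=cv2.INTER_CUBIC))
```

```text
(no output)
```

View pics/tA.png

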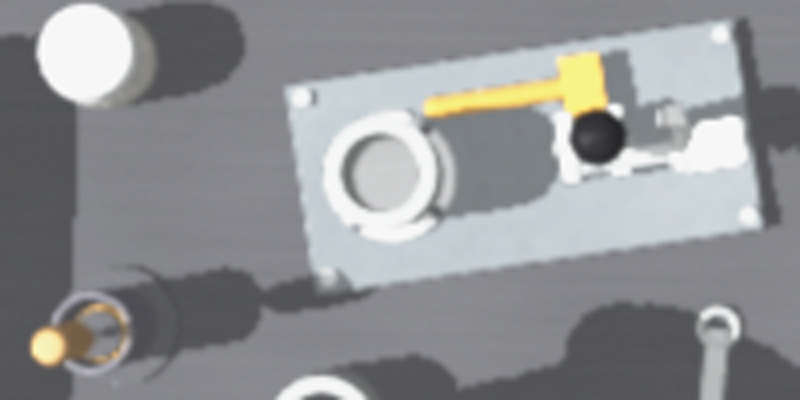

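View pics/sA.png

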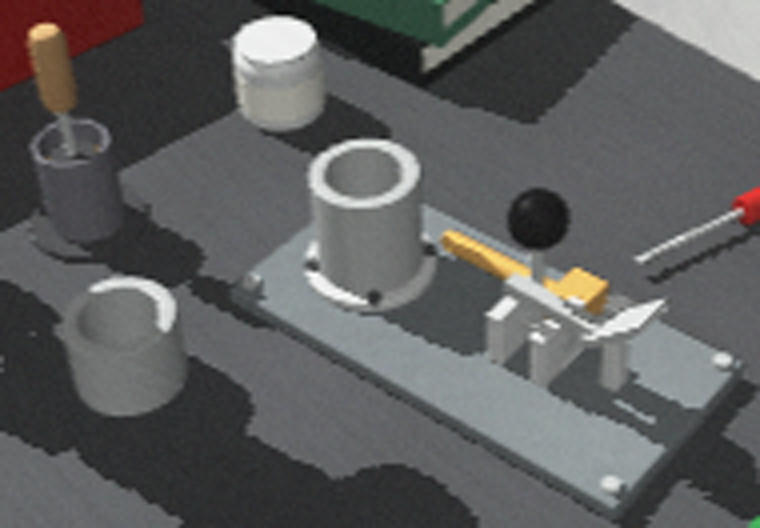

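```bash
cat > h.py <<'E'
import numpy as np,pickle
from scipy.spatial.transform import Rotation as R
d=pickle.load(open("d0.pkl","rb"))
O={"top":(130,138),"side":(145,130)}
def ray(n,u,v,crop=True):
    s=d[n]
    if crop:u,v=(u+.5)/4-.5+O[n][0],(v+.5)/4-.5+O[n][1]
    E=s["extrinsics"];r=E[:3,:3]@[(u-s["cx"])/s["fx"],(v-s["cy"])/s["fy"],1]
    return E[:3,3],r/np.linalg.norm(r)
def atz(n,u,v,z):
    o,r=ray(n,u,v);return o+r*(z-o[2])/r[2]
def tri(a,b):
    A=0;B=0
    for o,r in(ray("top",*a),ray("side",*b)):
        P=np.eye(3)-np.outer(r,r);A=A+P;B=B+P@o
    return np.linalg.solve(A,B)
E
python3 - <<'E'
from h import *
np.set_printoptions(precision=1,suppress=True)
for n,a,b,z in [("bush",(381,171),(365,172),106),("ball",(598,137),(539,218),140),("rim",(90.5,332),(72,142),80),("htop",(49,347),(46,32),182)]:
    print(n,tri(a,b),atz("top",*a,z),atz("side",*b,z))
c=[atz("top",*p,16) for p in [(287,88),(742,18),(765,225),(318,292)]]
s=[atz("top",*p,19) for p in [(303,97),(720,33),(748,215),(330,277)]]
print(np.array(c),np.mean(c,0),np.mean(s,0))
for q in(c,s):
    v=q[0]-q[1]+q[3]-q[2];print("yaw",np.degrees(np.arctan2(-v[0],v[1])),np.linalg.norm(q[0]-q[1]),np.linalg.norm(q[0]-q[3]))
print([atz("side",*p,19) for p in [(253,284),(722,360),(613,485)]])
print("handle bottom",atz("side",60,110,117),atz("top",78,332,117))
E
```

```text
bush [548.2 120.6 106.3] [547.8 120.9 106. ] [548.7 120.5 106. ]
ball [572.2 -27.7 141.6] [571.7 -27.2 140. ] [574.1 -26.8 140. ]
rim [432.4 326.5  80. ] [431.5 327.2  80. ] [433.1 325.6  80. ]
htop [430.1 323.9 181.5] [429.  324.6 182. ] [430.7 322.1 182. ]
[[ 611.8  201.6   16. ]
 [ 669.4 -138.5   16. ]
 [ 514.8 -157.6   16. ]
 [ 459.4  175.4   16. ]] [563.9  20.2  16. ] [563.9  22.2  19. ]
yaw 9.5302847115382 344.91117231576595 154.67041730767684
yaw 9.475168234170226 315.23365967836236 136.0742740186708
[array([471.7, 163.7,  19. ]), array([ 658.8, -121.9,   19. ]), array([ 524.3, -146.1,   19. ])]
handle bottom [426.5 319.2 117. ] [434.1 325.2 117. ]
```

```bash
cat >> h.py <<'E'
B=np.array([548.2,120.6]);PSI=np.radians(9.4)
ex=np.array([np.cos(PSI),np.sin(PSI)]);ey=np.array([-ex[1],ex[0]])
L=np.array([572.5,-27.5]);H=np.array([432.3,326.4])
def to(x,y,z,yaw=99.4,off=155):
    from bench import sense
    s=sense();M=R.from_euler("xyz",s["tcp_rot"],degrees=True)
    W=R.from_euler("xyz",[180,0,yaw],degrees=True)
    g=s["tool_pos"]+M.apply([0,0,off])
    print("t %.2f grasp"%s["time"],g.round(1),"rpy",s["tcp_rot"].round(1),"gap %.1f grip %.1f F"%(s["finger_gap"],s["grip_force"]),s["ft_force"].round(1))
    print(" shift",(M.inv().apply(np.array([x,y,z])-g)/100).round(3),"turn",(np.degrees((M.inv()*W).as_rotvec())/60).round(3))
E
python3 -m jog '0 0 0 0 0 0.156 -1; 0 0 0 0 0 0.156 -1; 0 0 0 0 0 0.156 -1; 0 0 0 0 0 0.156 -1; 0 0 0 0 0 0.156 -1' 40
python3 -m jog '0 0 0 0 0 0.154 -1; 0 0 0 0 0 0 -1'
python3 - <<'E'
from h import *
to(431.5,325.5,249)
print("block",tri((582,78),(585,283)),"paddle end mid",tri((744,142),(645,308)), "armtip",atz("side",513,282,91),atz("side",665,302,126))
E
```

```text
time: 0.72
tool_pos: [249.9, 545.3, 404.0]
tcp_rot: [-180.0, 0.0, 108.3]
ft_force: [0.3, 0.7, 0.2]
finger_gap: 85.2
grip_force: 0.0
time: 0.98
tool_pos: [249.9, 545.4, 404.2]
tcp_rot: [-180.0, 0.0, 99.4]
ft_force: [0.7, 0.0, 0.2]
finger_gap: 85.3
grip_force: 0.0
t 0.97 grasp [249.9 545.2 249.2] rpy [-180.     0.    99.4] gap 85.3 grip 0.0 F [0.7 0.  0.2]
 shift [-2.464  1.433  0.003] turn [-0.001  0.001 -0.   ]
block [622.16800983 -20.80669742  46.64650846] paddle end mid [ 569.67344184 -125.17592483  131.14196802] armtip [556.40881044 -21.05313546  91.        ] [ 585.91319247 -126.2133142   126.        ]
```

```bash
python3 -m jog '-0.493 0.287 0 0 0 0 -1; -0.493 0.287 0 0 0 0 -1; -0.493 0.287 0 0 0 0 -1; -0.493 0.287 0 0 0 0 -1; -0.493 0.287 0 0 0 0 -1' >/dev/null
python3 -m jog '0 0 0 0 0 0 -1; 0 0 0 0 0 0 -1' >/dev/null
python3 - <<'E'
from h import *
from bench import *
import cv2
to(431.5,325.5,150)
for n in("top","side"):
    s=snapshot(n)["img"][:,:,::-1]
    c=s[180:250,115:215] if n=="top" else s[90:170,140:240]
    cv2.imwrite(f"pics/{n}1.png",cv2.resize(c,None,fx=5,fy=5,interpolation=cv2.INTER_CUBIC))
E
```

```text
t 1.85 grasp [431.4 325.5 249.5] rpy [-180.    -0.    99.4] gap 85.1 grip 0.0 F [-0.5  1.2  0.1]
 shift [-0.     0.001  0.995] turn [-0.001 -0.     0.   ]
```

```bash
python3 -m jog '0 0 0.25 0 0 0 -1; 0 0 0.25 0 0 0 -1; 0 0 0.25 0 0 0 -1; 0 0 0.245 0 0 0 -1; 0 0 0 0 0 0 -1' | grep ft
python3 -m jog '0 0 0 0 0 0 1; 0 0 0 0 0 0 1; 0 0 0 0 0 0 1; 0 0 0 0 0 0 1; 0 0 0 0 0 0 1' 40
python3 -m jog '0 0 0 0 0 0 1; 0 0 0 0 0 0 1; 0 0 0 0 0 0 1'
python3 - <<'E'
from h import *
from bench import *
import cv2
to(431.5,325.5,249)
a=snapshot("top")["img"][180:260,115:215,::-1];b=snapshot("side")["img"][100:180,140:240,::-1]
cv2.imwrite("pics/g1.png",cv2.resize(np.hstack([a,b]),None,fx=4,fy=4,interpolation=cv2.INTER_CUBIC))
E
```

```text
ft_force: [0.2, -0.6, 0.9]
time: 3.2
tool_pos: [431.6, 325.6, 306.2]
tcp_rot: [180.0, -0.0, 99.3]
ft_force: [-3.0, -1.2, 6.3]
finger_gap: 25.4
grip_force: 38.8
time: 3.58
tool_pos: [431.6, 325.6, 306.2]
tcp_rot: [180.0, -0.0, 99.3]
ft_force: [-3.0, -1.5, 4.9]
finger_gap: 25.0
grip_force: 38.8
t 3.58 grasp [431.6 325.7 151.2] rpy [180.   -0.   99.3] gap 25.0 grip 38.8 F [-3.  -1.5  4.9]
 shift [-0.001 -0.001 -0.978] turn [ 0.    -0.001 -0.001]
```

View pics/g1.png

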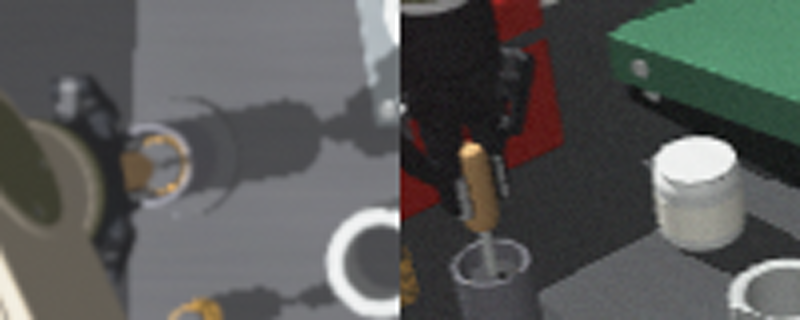

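```bash
python3 -m jog '0 0 -0.25 0 0 0 1; 0 0 -0.25 0 0 0 1; 0 0 -0.25 0 0 0 1; 0 0 -0.25 0 0 0 1; 0 0 -0.25 0 0 0 1' | grep ft
python3 -m jog '-0.01 0 0 0 0 0 1; 0 0 0 0 0 0 1' | grep -v rot
python3 - <<'E'
from h import *
to(548.2,120.6,275)
E
```

```text
ft_force: [0.2, -0.4, -1.7]
time: 4.55
tool_pos: [431.6, 324.3, 429.0]
ft_force: [-0.3, -1.0, -2.0]
finger_gap: 24.6
grip_force: 40.0
t 4.55 grasp [431.4 324.2 274. ] rpy [-179.9    0.    99.3] gap 24.6 grip 40.0 F [-0.3 -1.  -2. ]
 shift [-2.198  0.822 -0.01 ] turn [-0.001  0.    -0.001]
```

```bash
python3 -m jog '-0.44 0.164 0 0 0 0 1; -0.44 0.164 0 0 0 0 1; -0.44 0.164 0 0 0 0 1; -0.44 0.164 0 0 0 0 1; -0.44 0.164 0 0 0 0 1' | grep ft
python3 -m jog '0 0 -0.01 0 0 0 1; 0 0 0 0 0 0 1; 0 0 0 0 0 0 1' | grep ft
python3 - <<'E'
from h import *
from bench import *
import cv2
to(548.2,120.6,275)
for n in("top","side"): d[n]=snapshot(n)
pickle.dump(d,open("d1.pkl","wb"))
a=d["top"]["img"][130:215,180:280,::-1];b=d["side"]["img"][100:210,200:300,::-1]
a=cv2.resize(a,None,fx=4,fy=4,interpolation=cv2.INTER_CUBIC);b=cv2.resize(b,None,fx=4,fy=4,interpolation=cv2.INTER_CUBIC)
a=cv2.copyMakeBorder(a,0,100,0,0,cv2.BORDER_CONSTANT)
cv2.imwrite("pics/b1.png",np.hstack([a,b]))
E
```

```text
ft_force: [0.8, 0.2, -1.6]
ft_force: [0.4, -0.1, -1.5]
t 5.55 grasp [547.6 121.7 275.5] rpy [-179.9   -0.    99.4] gap 24.8 grip 39.9 F [ 0.4 -0.1 -1.5]
 shift [-0.012  0.004  0.005] turn [-0.001 -0.     0.   ]
```

View pics/b1.png

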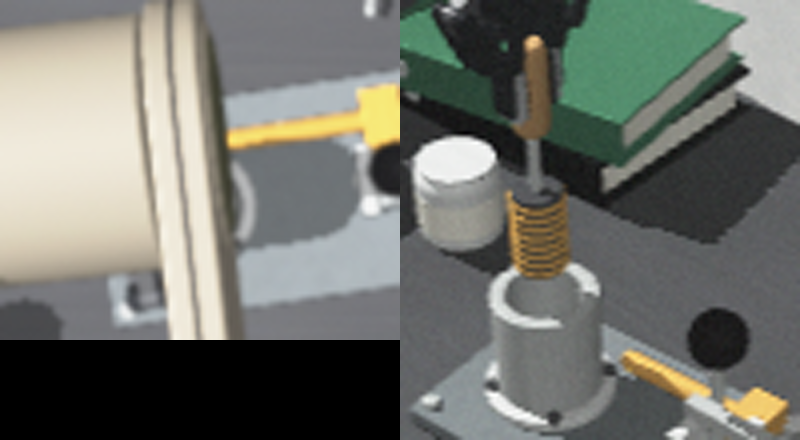

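Run:
```python
from h import *
s=d["side"];E=np.linalg.inv(s["extrinsics"])
for z in(130,195,240,273,306):
    p=E@[547.6,121.7,z,1];u=s["fx"]*p[0]/p[2]+s["cx"];v=s["fy"]*p[1]/p[2]+s["cy"]
    print(z,(u-200+.5)*4-.5+400,(v-100+.5)*4-.5)
```

```text
130 540.5809864938575 265.13276575226075
195 534.594496083478 188.61008735116138
240 530.1660577649868 132.0033047398582
273 526.7574584536825 88.43267637220828
306 523.2027357694953 42.994217088031974
```

```bash
python3 -m jog '-0.01 0 0.1 0 0 0 1; 0 0 0.25 0 0 0 1; 0 0 0.25 0 0 0 1; 0 0 0.25 0 0 0 1; 0 0 0.1 0 0 0 1' | grep ft
python3 -m jog '0 0 0.09 0 0 0 1; 0 0 0 0 0 0 1; 0 0 0 0 0 0 1' | grep -v rot
python3 - <<'E'
from h import *
to(548.2,120.6,170)
E
```

```text
ft_force: [-1.2, -0.0, -0.9]
time: 6.65
tool_pos: [548.8, 119.8, 328.2]
ft_force: [-0.2, 0.3, -1.2]
finger_gap: 25.1
grip_force: 39.8
t 6.65 grasp [549.1 119.8 173.2] rpy [179.9   0.   99.3] gap 25.1 grip 39.8 F [-0.2  0.3 -1.2]
 shift [ 0.009 -0.007  0.032] turn [ 0.001  0.    -0.001]
```

```bash
python3 -m jog '0.009 -0.007 0.04 0 0 0 1; 0 0 0.03 0 0 0 1; 0 0 0 0 0 0 1; 0 0 0 0 0 0 1' | grep -v rot
python3 -c "
from h import *
to(548.2,120.6,238)"
```

```text
time: 7.15
tool_pos: [547.7, 120.5, 320.2]
ft_force: [0.2, -0.2, -0.9]
finger_gap: 24.7
grip_force: 40.0
t 7.15 grasp [547.7 120.5 165.2] rpy [180.   -0.   99.3] gap 24.7 grip 40.0 F [ 0.2 -0.2 -0.9]
 shift [ 0.     0.005 -0.728] turn [ 0.    -0.    -0.001]
```

```bash
python3 -m jog '0 0.003 -0.25 0 0 0 1; 0 0 -0.25 0 0 0 1; 0 0 -0.2 0 0 0 1; 0 0 0 0 0 0 1; 0 0 0 0 0 0 1' | grep -E "tool|ft"
python3 -m jog '0 0 0.25 0 0 0 1; 0 0 0.25 0 0 0 1; 0 0 0.19 0 0 0 1; 0 0 0 0 0 0 1; 0 0 0 0 0 0 1' | grep -E "tool|ft"
python3 -m jog '0 0 -0.25 0 0 0 1; 0 0 -0.25 0 0 0 1; 0 0 -0.2 0 0 0 1; 0 0 0 0 0 0 1; 0 0 0 0 0 0 1' | grep -E "tool|ft"
python3 -c "
from h import *
to(431.6,324.7,278)"
```

```text
tool_pos: [547.7, 120.5, 389.2]
ft_force: [0.3, -0.7, -2.2]
tool_pos: [547.8, 120.5, 320.5]
ft_force: [0.6, 0.7, -1.2]
tool_pos: [547.7, 120.5, 390.2]
ft_force: [-0.3, 0.0, -1.0]
t 9.03 grasp [547.5 120.5 235.2] rpy [-179.9   -0.    99.3] gap 24.8 grip 40.1 F [-0.3  0.  -1. ]
 shift [ 2.203 -0.813 -0.427] turn [-0.001 -0.    -0.001]
```

```bash
python3 -m jog '0 0 -0.22 0 0 0 1; 0 0 -0.22 0 0 0 1; 0 0 0 0 0 0 1'  | grep -E "tool|ft"
python3 -m jog '0.442 -0.163 0 0 0 0 1; 0.442 -0.163 0 0 0 0 1; 0.442 -0.163 0 0 0 0 1; 0.442 -0.163 0 0 0 0 1; 0.442 -0.163 0 0 0 0 1' | grep ft
python3 -m jog '0 0 0 0 0 0 1; 0 0 0 0 0 0 1; 0 0 0 0 0 0 1' | grep ft
python3 - <<'E'
from h import *
from bench import *
import cv2
to(431.8,325.9,151)
d["side"]=snapshot("side");b=d["side"]["img"][85:185,140:240,::-1]
cv2.imwrite("pics/p1.png",cv2.resize(b,None,fx=5,fy=5,interpolation=cv2.INTER_CUBIC))
s=d["side"];E=np.linalg.inv(s["extrinsics"])
from bench import sense
g=sense()["tool_pos"]
for x,y,z in[(432.3,326.4,80),(432.3,326.4,g[2]-155-145),(432.3,326.4,g[2]-155)]:
    p=E@[x,y,z,1];u=s["fx"]*p[0]/p[2]+s["cx"];v=s["fy"]*p[1]/p[2]+s["cy"];print(z,(u-140+.5)*5,(v-85+.5)*5)
E
```

```text
tool_pos: [548.3, 120.6, 435.9]
ft_force: [-0.0, 0.7, -1.0]
ft_force: [0.2, 1.4, -1.9]
ft_force: [0.7, 0.1, -1.8]
t 10.40 grasp [432.1 324.4 279.4] rpy [-180.     0.    99.3] gap 25.6 grip 40.0 F [ 0.7  0.1 -1.8]
 shift [1.700e-02 1.000e-03 1.284e+00] turn [-0.001  0.001 -0.002]
80 113.7365543950284 403.15510577921816
134.65275443993534 96.93355520889213 329.1838656952672
279.65275443993534 46.96709756810321 109.21832303542331
```

View pics/p1.png

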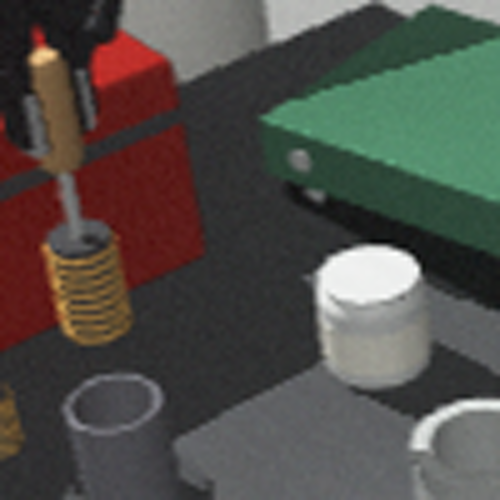

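```bash
python3 -m jog '0.017 0 0.2 0 0 0 1; 0 0 0.2 0 0 0 1; 0 0 0.2 0 0 0 1; 0 0 0.2 0 0 0 1; 0 0 0.2 0 0 0 1'  | grep -E "tool|ft"
python3 -m jog '0 0 0.15 0 0 0 1; 0 0 0.11 0 0 0 1; 0 0 0 0 0 0 1; 0 0 0 0 0 0 1' | grep -E "tool|ft"
python3 -c "
from h import *
to(431.8,325.9,151)"
```

```text
tool_pos: [431.3, 327.0, 333.5]
ft_force: [-0.0, 0.5, -1.6]
tool_pos: [431.7, 327.3, 310.0]
ft_force: [0.1, 0.6, -0.9]
t 11.57 grasp [431.9 327.4 155. ] rpy [179.9  -0.   99.3] gap 25.1 grip 39.9 F [ 0.1  0.6 -0.9]
 shift [-0.014 -0.003  0.04 ] turn [ 0.001 -0.    -0.001]
```

```bash
python3 -m jog '-0.012 0 0.04 0 0 0 1; 0 0 0 0 0 0 1; 0 0 0 0 0 0 1'  | grep -E "tool|ft"
python3 -m jog '0 0 0 0 0 0 -1; 0 0 0 0 0 0 -1; 0 0 0 0 0 0 -1; 0 0 0 0 0 0 -1; 0 0 0 0 0 0 -1' | grep -E "tool|ft|gap"
python3 -m jog '0 0 0 0 0 0 -1; 0 0 -0.25 0 0 0 -1; 0 0 -0.3 0 0 0 -1; 0 0 -0.3 0 0 0 -1; 0 0 0 0 0 0 -1' | grep -E "tool|ft|gap"
python3 - <<'E'
from h import *
from bench import *
import cv2
c=L-17*ex-58*ey-36*ey
print("hinge x,y press pt",c); to(*c,240)
a=snapshot("top")["img"][180:260,115:215,::-1];b=snapshot("side")["img"][100:180,140:240,::-1]
cv2.imwrite("pics/p2.png",cv2.resize(np.hstack([a,b]),None,fx=4,fy=4,interpolation=cv2.INTER_CUBIC))
E
```

```text
tool_pos: [431.6, 325.9, 305.4]
ft_force: [0.1, 0.5, -1.0]
tool_pos: [431.6, 325.9, 305.2]
ft_force: [0.3, -0.3, -0.3]
finger_gap: 85.0
tool_pos: [432.3, 326.4, 393.4]
ft_force: [0.6, -0.1, 0.4]
finger_gap: 85.0
hinge x,y press pt [ 571.0809137  -123.01432455]
t 13.20 grasp [433.1 326.8 238.4] rpy [ 1.797e+02 -1.000e-01  9.930e+01] gap 85.0 grip 0.0 F [ 0.6 -0.1  0.4]
 shift [-4.663  0.632 -0.023] turn [ 0.005 -0.002 -0.001]
```

View pics/p2.png

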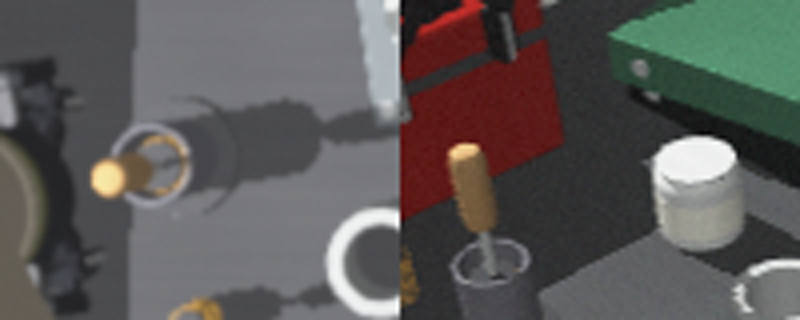

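```bash
python3 -m jog '-0.58 0.08 0 0 0 0 -1; -0.58 0.08 0 0 0 0 1; -0.58 0.08 0 0 0 0 1; -0.58 0.08 0 0 0 0 1; -0.58 0.08 0 0 0 0 1'  | grep -E "tool|ft"
python3 -m jog '-0.58 0.08 0 0 0 0 1; -0.58 0.08 0 0 0 0 1; -0.58 0.08 0 0 0 0 1; 0 0 0 0 0 0 1; 0 0 0 0 0 0 1'
python3 - <<'E'
from h import *
c=L-17*ex-58*ey-36*ey
to(*c,160)
E
```

```text
tool_pos: [517.9, 44.4, 388.4]
ft_force: [1.1, 0.3, -0.4]
time: 14.55
tool_pos: [569.6, -121.6, 388.4]
tcp_rot: [-179.9, -0.1, 99.3]
ft_force: [0.6, 0.1, 0.1]
finger_gap: -0.4
grip_force: 0.0
t 14.55 grasp [ 569.2 -121.4  233.4] rpy [-1.799e+02 -1.000e-01  9.930e+01] gap -0.4 grip 0.0 F [0.6 0.1 0.1]
 shift [-0.02   0.018  0.734] turn [-0.002 -0.002 -0.002]
```

```bash
python3 -m jog '-0.02 0.018 0.25 0 0 0 1; 0 0 0.25 0 0 0 1; 0 0 0.23 0 0 0 1; 0 0 0 0 0 0 1; 0 0 0 0 0 0 1'  | grep -E "tool|ft"
python3 -m jog '0 0 0.1 0 0 0 1; 0 0 0.1 0 0 0 1; 0 0 0.1 0 0 0 1; 0 0 0 0 0 0 1'  | grep -E "tool|ft"
python3 - <<'E'
from h import *
from bench import *
import cv2
c=L-17*ex-58*ey-36*ey
to(*c,95.5)
s=snapshot("side")["img"][150:240,220:340,::-1]
cv2.imwrite("pics/c1.png",cv2.resize(s,None,fx=5,fy=5,interpolation=cv2.INTER_CUBIC))
E
```

```text
tool_pos: [572.3, -122.4, 318.0]
ft_force: [0.4, 0.4, 0.3]
tool_pos: [571.7, -123.2, 285.9]
ft_force: [-0.4, -0.1, -0.3]
t 15.68 grasp [ 571.4 -123.   130.9] rpy [-1.799e+02 -1.000e-01  9.930e+01] gap -0.0 grip 0.0 F [-0.4 -0.1 -0.3]
 shift [ 0.    -0.002  0.354] turn [-0.002 -0.001 -0.001]
```

View pics/c1.png

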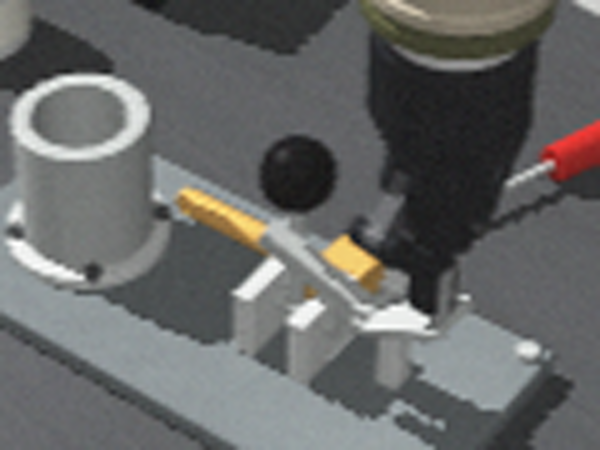

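```bash
python3 -m jog '0 0 0.08 0 0 0 1; 0 0 0.08 0 0 0 1; 0 0 0.08 0 0 0 1; 0 0 0.08 0 0 0 1; 0 0 0 0 0 0 1'  | grep -E "tool|ft"
python3 -m jog '0 0 0.03 0 0 0 1; 0 0 0.03 0 0 0 1; 0 0 0 0 0 0 1'  | grep -E "tool|ft"
python3 - <<'E'
from h import *
from bench import *
import cv2
c=L-17*ex-58*ey-36*ey
to(*c,92)
s=snapshot("side")["img"][150:240,220:340,::-1]
cv2.imwrite("pics/c2.png",cv2.resize(s,None,fx=5,fy=5,interpolation=cv2.INTER_CUBIC))
E
```

```text
tool_pos: [571.7, -123.0, 254.0]
ft_force: [-0.2, 0.8, -0.8]
tool_pos: [572.1, -123.2, 249.0]
ft_force: [-0.3, -0.2, 0.1]
t 16.73 grasp [ 572.1 -123.2   94. ] rpy [-180.    -0.    99.3] gap -0.1 grip 0.0 F [-0.3 -0.2  0.1]
 shift [ 0.003 -0.01   0.02 ] turn [-0.    -0.    -0.001]
```

View pics/c2.png

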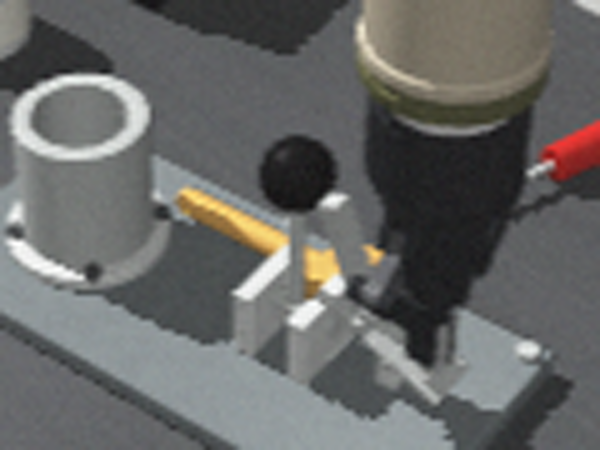

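```bash
python3 -m jog '0 -0.01 0.03 0 0 0 1; 0 0 0.03 0 0 0 1; 0 0 0 0 0 0 1'  | grep -E "tool|ft"
python3 -m jog '0 0 0.02 0 0 0 1; 0 0 0.02 0 0 0 1; 0 0 0 0 0 0 1'  | grep -E "tool|ft"
```

```text
tool_pos: [572.4, -123.8, 247.2]
ft_force: [-6.5, 2.0, 22.4]
tool_pos: [573.1, -124.1, 246.2]
ft_force: [-14.4, 3.8, 42.3]
```

```bash
python3 -m jog '0 0 -0.3 0 0 0 1; 0 0 -0.4 0 0 0 1; 0 0 -0.45 0 0 0 1; 0 0 -0.2 0 0 0 -1; 0 0 0 0 0 0 -1'  | grep -E "tool|ft"
python3 -c "
from h import *
to(*L,215)"
```

```text
tool_pos: [571.6, -123.6, 375.5]
ft_force: [-1.2, 0.1, 0.1]
t 18.15 grasp [ 572.  -123.7  220.5] rpy [1.798e+02 1.000e-01 9.930e+01] gap 35.5 grip 0.0 F [-1.2  0.1  0.1]
 shift [0.949 0.161 0.054] turn [ 0.003  0.001 -0.001]
```

```bash
python3 -m jog '0.3 0.05 0 0 0 0 -1; 0.35 0.06 0 0 0 0 -1; 0.3 0.05 0 0 0 0 -1; 0 0 0 0 0 0 -1; 0 0 0 0 0 0 -1'  | grep -E "tool|ft|gap"
python3 - <<'E'
from h import *
from bench import *
import cv2
to(*L,140)
d["side"]=snapshot("side");s=d["side"];pickle.dump(d,open("d2.pkl","wb"))
cv2.imwrite("pics/l1.png",cv2.resize(s["img"][120:240,220:340,::-1],None,fx=5,fy=5,interpolation=cv2.INTER_CUBIC))
E
```

```text
tool_pos: [571.1, -27.3, 372.2]
ft_force: [-0.7, -0.8, 0.6]
finger_gap: 84.9
t 18.77 grasp [570.7 -27.3 217.2] rpy [-179.8   -0.    99.4] gap 84.9 grip 0.0 F [-0.7 -0.8  0.6]
 shift [-0.005  0.02   0.772] turn [-0.003 -0.    -0.001]
```

View pics/l1.png

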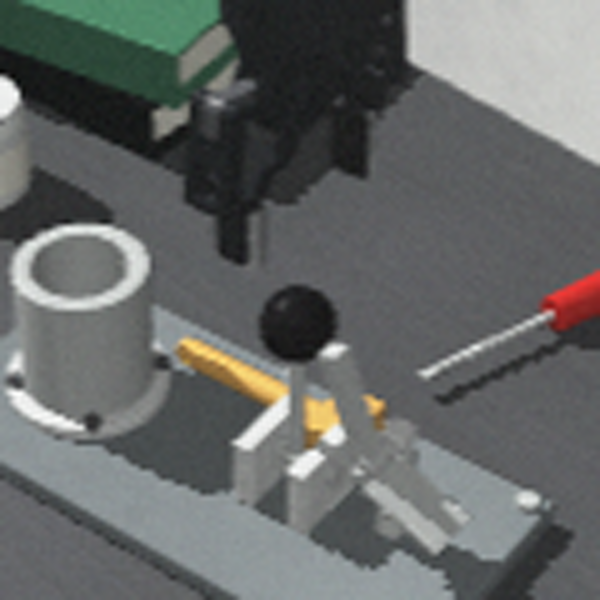

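```bash
python3 -m jog '-0.005 0.02 0.25 0 0 0 -1; 0 0 0.25 0 0 0 -1; 0 0 0.27 0 0 0 -1; 0 0 0 0 0 0 -1; 0 0 0 0 0 0 -1'  | grep -E "tool|ft|gap"
python3 -m jog '0 0 0 0 0 0 1; 0 0 0 0 0 0 1; 0 0 0 0 0 0 1; 0 0 0 0 0 0 1; 0 0 0 0 0 0 1' 50
python3 -c "
from h import *
to(*(L-41*ex),131.5)"
```

```text
tool_pos: [573.8, -27.9, 298.0]
ft_force: [-0.4, 1.0, 1.0]
finger_gap: 85.3
time: 20.08
tool_pos: [573.1, -27.4, 298.4]
tcp_rot: [-179.9, 0.0, 99.3]
ft_force: [-9.4, -0.6, 10.3]
finger_gap: 37.7
grip_force: 49.1
t 20.07 grasp [572.9 -27.5 143.4] rpy [-179.9    0.    99.3] gap 37.7 grip 49.1 F [-9.4 -0.6 10.3]
 shift [ 0.001 -0.413  0.12 ] turn [-0.001  0.    -0.001]
```

```bash
python3 -m jog '0 0 0 0 0 0 0; 0 0 0 0 0 0 0; 0 0 0.06 0 0 0 0; 0 0 0 0 0 0 0; 0 0 0 0 0 0 0'  | grep -E "tool|ft|gap"
python3 -m jog '0 0 0 0 0 0 1; 0 0 0 0 0 0 1; 0 0 0 0 0 0 1; 0 0 0 0 0 0 1' 50
python3 -c "
from h import *
to(*(L-41*ex),131.5)"
```

```text
tool_pos: [573.6, -27.2, 290.8]
ft_force: [-1.3, -0.6, -1.4]
finger_gap: 42.6
time: 21.2
tool_pos: [573.0, -27.3, 291.2]
tcp_rot: [-179.9, -0.0, 99.3]
ft_force: [-7.4, -0.1, 4.6]
finger_gap: 38.2
grip_force: 49.5
t 21.20 grasp [572.7 -27.3 136.2] rpy [-179.9   -0.    99.3] gap 38.2 grip 49.5 F [-7.4 -0.1  4.6]
 shift [-0.002 -0.412  0.048] turn [-0.002 -0.    -0.001]
```

```bash
python3 -m jog '0 -0.095 0.005 0 0 0 1; 0 -0.094 0.014 0 0 0 1; 0 -0.09 0.023 0 0 0 1; 0 -0.09 0.033 0 0 0 1; 0 -0.06 0.028 0 0 0 1'
python3 -m jog '0 0 0 0 0 0 1; 0 0 0 0 0 0 1; 0 0 0 0 0 0 1; 0 0 0 0 0 0 1'
python3 - <<'E'
from h import *
from bench import *
import cv2
to(*(L-44*ex),128)
s=snapshot("side");t=snapshot("top")
for n,s in(("side",s),("top",t)):
    E=np.linalg.inv(s["extrinsics"])
    for a in(0,.4,.5):
        q=np.r_[L-95*np.sin(a)*ex,45+95*np.cos(a)];p=E@np.r_[q,1]
        print(n,a,(s["fx"]*p[0]/p[2]+s["cx"]).round(1),(s["fy"]*p[1]/p[2]+s["cy"]).round(1))
    x0,x1,y0,y1=(255,315,160,215) if n=="side" else(260,315,140,200)
    m=(s["img"].max(2)<28).astype("uint8")[y0:y1,x0:x1]
    k,l,st,c=cv2.connectedComponentsWithStats(m);print([(st[i].tolist(),(c[i]+[x0,y0]).round(1)) for i in range(1,k) if st[i][4]>40])
E
```

```text
time: 21.82
tool_pos: [535.6, -33.3, 287.8]
tcp_rot: [178.9, 0.1, 99.4]
ft_force: [9.5, 11.4, 26.4]
finger_gap: 37.6
grip_force: 54.0
time: 22.32
tool_pos: [535.6, -33.2, 287.8]
tcp_rot: [179.0, 0.1, 99.4]
ft_force: [7.7, 9.6, 22.2]
finger_gap: 37.3
grip_force: 53.8
t 22.32 grasp [538.4 -33.  132.9] rpy [1.79e+02 1.00e-01 9.94e+01] gap 37.3 grip 53.8 F [ 7.7  9.6 22.2]
 shift [-0.001 -0.095  0.047] turn [ 0.017  0.002 -0.001]
side 0 279.1 184.5
side 0.4 270.5 194.5
side 0.5 268.5 197.5
[]
top 0 279.2 171.6
top 0.4 281.2 185.3
top 0.5 281.6 188.5
[]
```

```bash
python3 -m jog '0 -0.05 -0.03 0 0 0 1; 0 -0.05 0 0 0 0 1; 0 0 0 0 0 0 1; 0 0 0 0 0 0 1' 30
python3 - <<'E'
from h import *
to(*(L-44*ex),128)
E
```

```text
time: 22.92
tool_pos: [524.3, -35.1, 286.0]
tcp_rot: [179.3, 0.1, 99.4]
ft_force: [21.0, 5.4, -7.8]
finger_gap: 37.5
grip_force: 48.2
t 22.93 grasp [526.1 -35.  131. ] rpy [1.793e+02 1.000e-01 9.940e+01] gap 37.5 grip 48.2 F [21.   5.4 -7.8]
 shift [-0.002  0.029  0.03 ] turn [ 0.011  0.001 -0.001]
```

```bash
python3 -m jog '0 0 0 0 0 0 1; 0 0 0 0 0 0 1; 0 0 0 0 0 0 1; 0 0 0 0 0 0 1; 0 0 0 0 0 0 1' | grep -vE rot
python3 - <<'E'
import pickle,numpy as np
from bench import *
a=pickle.load(open("d2.pkl","rb"))["side"]["img"].astype(int);o=pickle.load(open("d0.pkl","rb"))["side"]["img"].astype(int);b=snapshot("side")["img"].astype(int)
for n,r,ref in[("paddle",(212,230,292,314),a),("arm",(188,210,285,293),a),("brush",(130,190,150,175),a),("brush vs start",(130,190,150,175),o),("random ref bench",(215,230,240,255),a),("bottle",(255,340,310,355),o),("tin",(130,165,200,230),o),("wrench",(260,315,205,280),o),("box",(260,310,375,425),o),("driver",(165,200,300,360),o),("spare",(195,235,158,195),o)]:
    y0,y1,x0,x1=r;print(n,np.abs(b-ref)[y0:y1,x0:x1].mean().round(1))
E
```

```text
time: 23.55
tool_pos: [524.3, -35.1, 286.0]
ft_force: [20.3, 6.1, -7.3]
finger_gap: 37.9
grip_force: 48.2
paddle 9.8
arm 6.2
brush 2.5
brush vs start 2.8
random ref bench 2.2
bottle 16.0
tin 2.0
wrench 47.2
box 30.2
driver 2.2
spare 14.8
```

```bash
python3 -c "
from bench import *
print(hand_in())"
```

```text
the job is handed in; nothing more can be done
None
```

I handed the job in at about 23.6 s, holding the lever at its front stop; the simulator returned no verdict. The bore got its two strokes, the brush is back in its holder, and the catch was pressed to its stop before the lever was pulled. My last image check couldn't confirm the bottle, wrench, box and spare bushing, because their image areas had changed, probably from the arm's own shadow or blocked view; I never moved the gripper near them.

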